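# Lock the keeper bar across the toy shelf

## Task

Close off the front of the shelf's top tier with its telescopic keeper bar: draw the inner tube out until its rubber foot is seated snugly against the shelf's side wall, squeezed a little but not forced, and then flip the cam lever over centre, all the way down, so that the bar stays locked under that light pressure. Do not strain the lever, leave the toys where they are, and take the hand away.

Things in the scene. Friction and masses are not known exactly. Their poses are not given: they have to be found in the camera images.
- bar_collar (a point): Centre, on the axis, of the black clamp collar (39 mm in diameter, 40 long) of a telescopic bar across the open front (robot side) of a grey three-tier shelf (440 wide, 240 deep, 264 high, fixed), 46 above the floor of its top tier. y points along the bar to its fixed end (aluminium outer tube, 27 in diameter, screwed to the left side wall), x level to the back of the shelf, z up.
- tube_grip (a point): Middle, on the bar's axis, of the ribbed rubber grip sleeve (44 mm long, 28 in diameter) on the sliding inner tube (21 in diameter); same axes as the collar. 40 mm clear in front and behind, 30 below, free above.
- inner_tube (a joint): How far the inner tube is drawn out, in m; it grows as the tube slides along the collar's -y (to the shelf's right side wall). The bush drags on it with a steady 7 N or so, which also holds it where it is left while the clamp is open; the closed clamp holds it firmly.
- rubber_foot: Rubber foot (30 mm in diameter) on the inner tube's free end; origin on the axis, 34 beyond the middle of the grip sleeve; its outer face, 12 farther, meets the right side wall after 10 to 55 mm of travel. Stiff rubber, 8 N per mm: snug is some 5 N on the foot (with the drag, 12 N of push), a squeeze of half a mm, too little to see; above 16 N the thin wall bows.
- cam_pivot (a point): Centre of the cam lever's pivot pin, fixed on the collar 28 mm in front of the bar's axis (collar's -x) and 24 above it. The pin lies along the bar.
- lever_pad (a point): Point on the lever's outer face, mid-width, 48 mm from the pin. The lever is a black plate 24 wide, 7 thick, reaching 62 from the pin, with a 6 mm lip; its x points from pin to tip, its z out of the outer face (3.5 off the line pin to tip). Open it stands up, leaning a little to the robot, outer face to the robot; closed it lies level over the collar, tip to the back, outer face up.
- cam_lever (a joint): Lever angle in rad: 0 fully open, growing as it is pushed to the back and down, to its stop at 1.93 (level; at q it points 1.93 - q above level). Easy at first, then harder, to a peak of 0.4 N m near 1.1 (8 to 9 N at its outer part); dead centre at 1.75, beyond which it snaps to the stop and stays; let go earlier it springs back. Over 25 N strains it.
- glass_egg_mid (a point): Bystander: centre of a frosted glass egg, 45 mm in diameter, 58 mm high, upright on the top tier behind the bar.
- maple_cylinder_mid (a point): Bystander: centre of a ribbed maple cylinder, 50 mm in diameter, 70 mm high, on the top tier.
- twist_canister_mid (a point): Bystander: centre of a plastic canister with twist cap, 59 mm in diameter, 73 mm high, on the top tier.
- spinning_top_mid (a point): Bystander: centre of a chrome spinning top, 56 mm in diameter, 51 mm high, on the middle tier.
- pop_disc_mid (a point): Bystander: centre of a flat silicone pop disc, 110 mm in diameter, 12 mm thick, on the middle tier.

How it is judged:
By the outcome, as a careful person would: the job done as asked, in the order asked, and still so for the second after the job is handed in, with the robot touching nothing.
It also fails if it takes over 50 s, if anything falls off the work surface, if the arm or the gripper's body presses on something with over 40 N, if the wrist force passes 120 N, or if a joint passes its speed limit or range.

## Robot

A 6-joint arm with a two-finger parallel gripper is mounted at the origin on the work surface. World frame = base frame: x ahead of the robot, y to its left, z up, the work surface at z = 0. Lengths are in m, angles in rad, forces in N, time in s.
With the tool pointing down it reaches from about 0.225 to 0.725 m from the base axis. Payload 3.1 kg.
Tool frame: the origin (TCP) lies on the centre line of the jaws, within the pads' length; the fingertips stand 14 mm ahead of it and the grasp point (between the pads) lies 5 mm behind it; z points along the fingers, y is the direction in which the jaws open and shut (so a half turn about z gives the same grasp; the last joint's range is limited). The gripper opens to 85 mm and grips with 20 to 120 N. Pads are 22 mm wide; open, the fingers measure 114 mm over their backs; the gripper's body (76 mm by 85 mm) begins 54 mm behind the grasp point. The pads swing forward as they close: fully open they stand 13 mm farther back than shut.
Start: joints at [-1.462, 0.048, 0.099, 1.622, 0, 1.443], TCP at [0.123, -0.51, 0.224] pointing down, gripper open.
Joint ranges: [-2.91, 2.91], [-0.99, 1.94], [-1.21, 1.42], [-2.12, 2.29], [-1.49, 1.47], [-3.14, 3.14]. Speed limits (rad/s): [2.79, 2.79, 3.14, 3.14, 3.14, 3.14].

## Interface

Orientations are given as a unit quaternion [x, y, z, w].
In Python, from station import bot gives the robot as it stands. The module is installed in compiled form; this text tells all that it offers.
- The arm moves only by the tool drive_tool, never from a script. Its argument "targets" is a list of rows, each an object with "delta_rot": the turn, a rotation vector about the world's x, y, z in rad, a list of three; "xyz": the shift along the world's x, y, z in cm, a list of three; "claw": the closure, from -1 (fully open) to 1 (shut), so that 0 is half open. A call has exactly 8 rows; each row shifts and turns the commanded pose from where the row before left it; what a row does not reach is not made up. A row lasts 1/10 s, in which the tool goes at most 50 mm and 8.59 degrees, less where a joint would pass 70% of its speed; a pose out of reach is approached as far as the arm can. A call with a gripper value outside its range is refused whole. The fingers move at their own pace and stop on an object; "grip_force" is the grip in N (left out, the last holds). Time passes only in rows, so rows that do not move let the fingers close, or fill a call up. It gives the time, the measured TCP pose, the force and the opening at its end, in the units of the state.
- bot.observe(): the state, without advancing time (a new reading comes with each control period).
- bot.camera(name): name is "scene" or "top"; returns the picture (384x512x3 uint8, red, green, blue); there is no depth.
- bot.camera_params(name): a dict with "intrinsics" (3x3 intrinsics, pixels), "R" (3x3) and "t" (3): a world point X has camera coordinates R X + t. Camera axes: x right, y down, z forward; pixel columns grow to the right and rows downward; lengths in m; the calibration is good to about 2 mm. A picture is of the moment at which its call begins. camera_params takes no time and is no camera call.
- bot.sign_off(): hands the job in, once; it reports no verdict.
The state is a dict: "time": time; "joint_pos": joint angles; "joint_vel": joint speeds; "joint_efforts": joint torques, N m; "tcp_pos": TCP position; "tool_rot": TCP orientation; "ft_force": force on the tool from outside, world axes, zero at the start; "wrist_torque": the same for the moment, N m; "grip_width": finger opening in m.
Only numpy, scipy, OpenCV 4.12 (cv2) and the standard library are available. Lean on these libraries where they do the work, as an engineer would, in place of code of your own. Each camera call takes 0.05 s, during which the arm holds its last target.

## Working session

There is one attempt and no reset: what is moved stays moved. The work goes in short steps, Python scripts to look and compute and a tool call to move; the robot and the scene stay as the last step left them, time stands still between calls to the robot, and variables do not carry over. Pictures are saved under pics/ and viewed, and the job is handed in when it is done.

Besides the shell and the picture viewer there is one more tool, called after ">>>" as a command line: name --argument value ..., lists and objects as JSON in quotes. drive_tool: Moves the arm, as the interface text tells. Its arguments: {"type":"object","properties":{"targets":{"type":"array","items":{"type":"object","properties":{"delta_rot":{"type":"array","items":{"type":"number"}},"xyz":{"type":"array","items":{"type":"number"}},"claw":{"type":"number"}}}},"grip_force":{"type":"number"}},"required":["targets"]}

```bash
mkdir -p pics
python3 - <<'E'
from station import bot
import cv2,numpy as np
for n in("scene","top"):
    im=bot.camera(n); cv2.imwrite(f"pics/{n}0.png",im[:,:,::-1])
    p=bot.camera_params(n); print(n,np.round(p["intrinsics"],1).tolist(),np.round(p["R"],4).tolist(),np.round(p["t"],4).tolist())
o=bot.observe(); print({k:np.round(v,3).tolist() for k,v in o.items()})
E
```

```text
scene [[484.2, 0.0, 261.0], [0.0, 484.2, 186.6], [0.0, 0.0, 1.0]] [[-0.0211, 0.9996, 0.0208], [0.6009, 0.0293, -0.7988], [-0.799, -0.0044, -0.6013]] [-0.0233, -0.145, 1.4067]
top [[366.2, 0.0, 252.1], [0.0, 366.2, 195.3], [0.0, 0.0, 1.0]] [[-0.0187, -0.9998, -0.0049], [-0.9947, 0.0191, -0.1011], [0.1012, 0.003, -0.9949]] [0.0535, 0.636, 0.8273]
{'time': 0.1, 'joint_pos': [-1.462, 0.049, 0.098, 1.622, -0.0, 1.443], 'joint_vel': [-0.0, -0.003, 0.004, -0.001, -0.001, -0.001], 'joint_efforts': [0.003, -33.985, 32.094, 0.016, -0.0, 0.0], 'tcp_pos': [0.123, -0.51, 0.223], 'tool_rot': [0.993, 0.118, -0.0, -0.001], 'ft_force': [0.732, 0.781, -0.026], 'wrist_torque': [-0.01, 0.009, 0.017], 'grip_width': 0.085}
```

View pics/scene0.png

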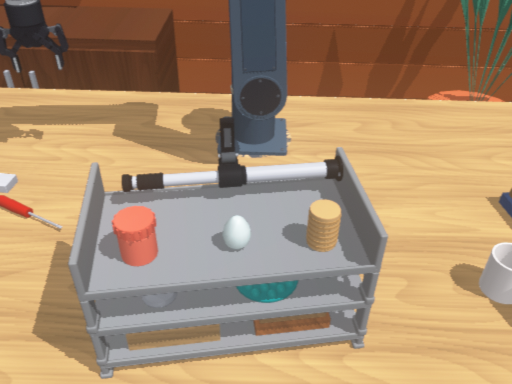

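View pics/top0.png

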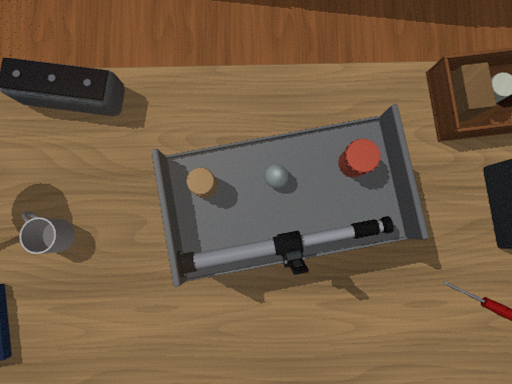

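The scene camera looks from behind: bar at rows 165-190, lever standing up at about (228,135), foot at (127,183). In the top view the collar is at about (289,246), grip at (366,229), foot at (387,225) and right wall at about (410,215). I'll zoom in next.

Run:
```python
import cv2
a=cv2.imread("pics/top0.png")[200:290,160:440]; b=cv2.imread("pics/scene0.png")[105:215,90:370]
cv2.imwrite("pics/topz.png",cv2.resize(a[:,100:],None,fx=4.4,fy=4.4,interpolation=cv2.INTER_CUBIC))
cv2.imwrite("pics/scz.png",cv2.resize(b[:,:180],None,fx=4.4,fy=4.4,interpolation=cv2.INTER_CUBIC))
```

```text
(no output)
```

View pics/topz.png

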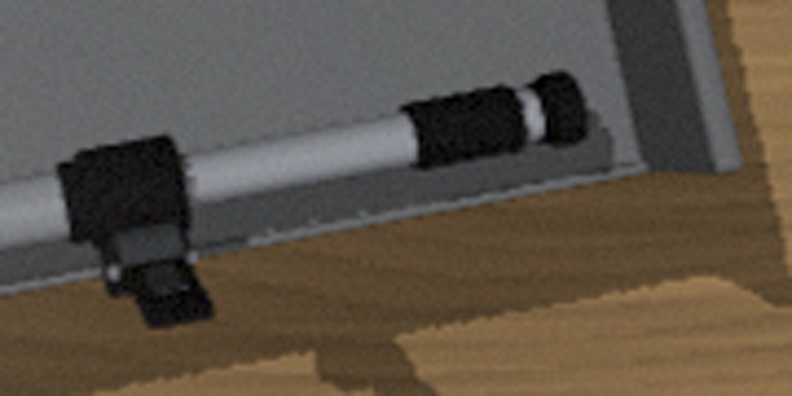

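View pics/scz.png

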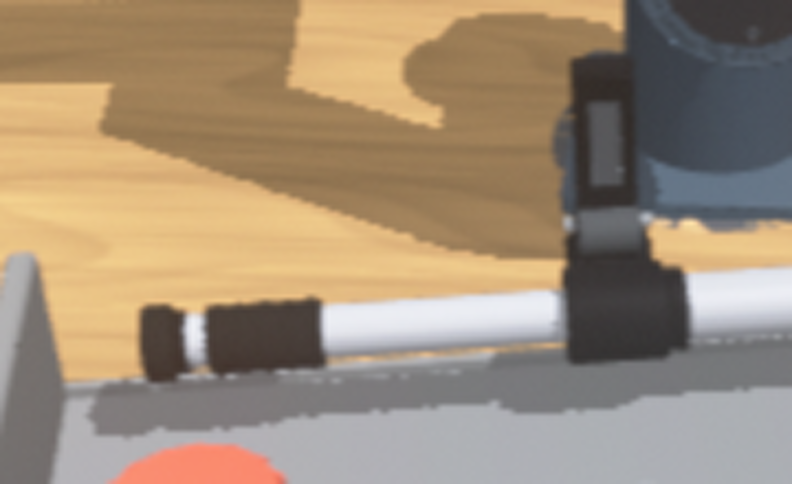

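```bash
cat > h.py <<'E'
import numpy as np,cv2
from station import bot
C={n:bot.camera_params(n) for n in("scene","top")}
def P(n): c=C[n]; return np.array(c["intrinsics"])@np.c_[c["R"],c["t"]]
def tri(s,t):
    X=cv2.triangulatePoints(P("scene"),P("top"),np.array(s,float).reshape(2,1),np.array(t,float).reshape(2,1)).ravel(); X=X[:3]/X[3]
    e=[np.round(proj(n,X)-np.array(p),1).tolist() for n,p in(("scene",s),("top",t))]
    return X,e
def proj(n,X): u=P(n)@np.r_[X,1]; return u[:2]/u[2]
def plane(n,p,z):
    c=C[n];R=np.array(c["R"]);o=-R.T@np.array(c["t"]);d=R.T@np.linalg.inv(np.array(c["intrinsics"]))@np.array([p[0],p[1],1.]);return o+d*(z-o[2])/d[2]
E
python3 - <<'E'
from h import *
z=lambda x,y:(x/4.4+260-.4,y/4.4+200-.4)
s=lambda x,y:(x/4.4+90-.4,y/4.4+105-.4)
for n,a,b in(("grip",(265,336),(468,127)),("collar",(627,312),(124,190)),("foot",(163,343),(561,107)),("levtip",(602,60),(180,310))):
    X,e=tri(s(*a),z(*b));print(n,np.round(X,4),e)
# left end flange
X,e=tri((335,169),(188,262));print("left",X,e)
for p in((645,165),(610,0)): print("wall floor",[np.round(plane("top",z(*p),h),4).tolist() for h in(.2,.22,.264)])
for p in((715,172),(680,0)): print("wall top",[np.round(plane("top",z(*p),h),4).tolist() for h in(.22,.264)])
# back corners:
E
```

```text
grip [ 0.5532 -0.1583  0.2408] [[0.1, 0.0], [0.1, -0.0]]
collar [ 0.5308 -0.0203  0.2411] [[0.1, 0.0], [0.1, -0.0]]
foot [ 0.5605 -0.1957  0.2414] [[0.1, 0.0], [0.2, -0.0]]
levtip [ 0.4928 -0.0307  0.3318] [[0.3, 0.0], [0.6, -0.0]]
left [0.50104168 0.15855323 0.24021592] [[-1.2, 0.1], [-2.1, -0.1]]
wall floor [[0.536, -0.2445, 0.2], [0.5364, -0.2363, 0.22], [0.5373, -0.2182, 0.264]]
wall floor [[0.6063, -0.2339, 0.2], [0.6047, -0.226, 0.22], [0.6011, -0.2085, 0.264]]
wall top [[0.533, -0.2648, 0.22], [0.5342, -0.2448, 0.264]]
wall top [[0.6041, -0.2549, 0.22], [0.6006, -0.2356, 0.264]]
```

>>> drive_tool --targets '[{"xyz": [2.4,1.9,2],"delta_rot": [0,0,0.094],"claw": -0.2},{"xyz": [2.7,2.2,2],"delta_rot": [0,0,0.094],"claw": -0.2},{"xyz": [2.7,2.2,2],"delta_rot": [0,0,0.094],"claw": -0.2},{"xyz": [2.7,2.2,2],"delta_rot": [0,0,0.094],"claw": -0.2},{"xyz": [2.7,2.2,2],"delta_rot": [0,0,0.094],"claw": -0.2},{"xyz": [2.7,2.2,2],"delta_rot": [0,0,0.094],"claw": -0.2},{"xyz": [2.7,2.2,0],"delta_rot": [0,0,0.094],"claw": -0.2},{"xyz": [2.7,2.2,0],"delta_rot": [0,0,0.094],"claw": -0.2}]' --grip_force 60

```text
time: 0.9
tcp_pos: [0.3373, -0.3366, 0.3442]
tool_rot: [0.879, 0.476, 0.0, 0.001]
ft_force: [-0.1, 0.1, -0.6]
grip_width: 0.0513
```

>>> drive_tool --targets '[{"xyz": [2.7,2.2,0],"delta_rot": [0,0,0.094],"claw": -0.2},{"xyz": [2.7,2.2,0],"delta_rot": [0,0,0.094],"claw": -0.2},{"xyz": [2.7,2.2,0],"delta_rot": [0,0,0.094],"claw": -0.2},{"xyz": [2.7,2.2,0],"delta_rot": [0,0,0.094],"claw": -0.2},{"xyz": [2.7,2.2,0],"delta_rot": [0,0,0.094],"claw": -0.2},{"xyz": [2.7,2.2,0],"delta_rot": [0,0,0.094],"claw": -0.2},{"xyz": [2.7,2.2,0],"delta_rot": [0,0,0.094],"claw": -0.2},{"xyz": [2.7,2.2,0],"delta_rot": [0,0,0.094],"claw": -0.2}]'

```text
time: 1.7
tcp_pos: [0.553, -0.1602, 0.3429]
tool_rot: [0.643, 0.766, -0.0, -0.001]
ft_force: [0.9, 0.3, 0.2]
grip_width: 0.051
```

>>> drive_tool --targets '[{"xyz": [0,0.2,-1],"delta_rot": [0,0,-0.009],"claw": -0.2},{"xyz": [0,0,-2],"claw": -0.2},{"xyz": [0,0,-2],"claw": -0.2},{"xyz": [0,0,-2],"claw": -0.2},{"xyz": [0,0,-2],"claw": -0.2},{"xyz": [0,0,-1.2],"claw": -0.2},{"xyz": [0,0,-0.5],"claw": -0.2},{"xyz": [0,0,0],"claw": -0.2}]'

```text
schema error: expected keys delta_rot, xyz, claw
```

Run:
```python
from h import *
for n in("scene","top"): cv2.imwrite(f"pics/{n}1.png",bot.camera(n)[:,:,::-1])
a=cv2.imread("pics/top1.png")[180:290,240:440]; b=cv2.imread("pics/scene1.png")[85:215,90:290]
cv2.imwrite("pics/z1.png",np.vstack([cv2.resize(i,None,fx=2.5,fy=2.5,interpolation=cv2.INTER_CUBIC) for i in(a,b)]))
```

```text
(no output)
```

View pics/z1.png

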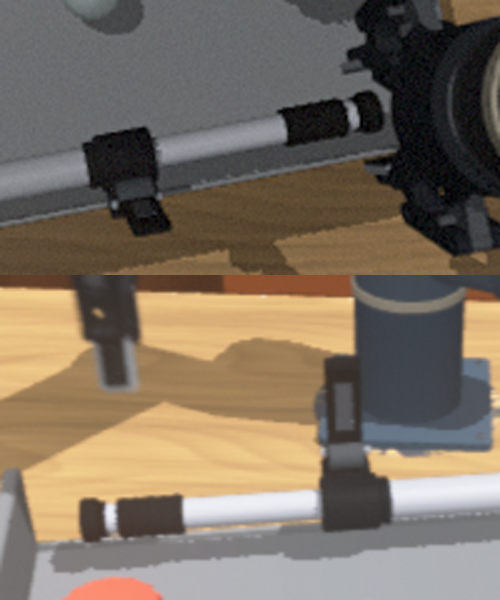

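The call was refused because every key is needed. The picture shows the hand hovering near the grip, with the sleeve still at its old place. I'll descend partway and look.

>>> drive_tool --targets '[{"xyz": [0,0.2,-1],"delta_rot": [0,0,-0.009],"claw": -0.2},{"xyz": [0,0,-1.5],"delta_rot": [0,0,0],"claw": -0.2},{"xyz": [0,0,-1.5],"delta_rot": [0,0,0],"claw": -0.2},{"xyz": [0,0,-1],"delta_rot": [0,0,0],"claw": -0.2},{"xyz": [0,0,0],"delta_rot": [0,0,0],"claw": -0.2},{"xyz": [0,0,0],"delta_rot": [0,0,0],"claw": -0.2},{"xyz": [0,0,0],"delta_rot": [0,0,0],"claw": -0.2},{"xyz": [0,0,0],"delta_rot": [0,0,0],"claw": -0.2}]'

```text
time: 2.6
tcp_pos: [0.5524, -0.1596, 0.2947]
tool_rot: [0.648, 0.762, 0.0, 0.001]
ft_force: [-0.0, -0.3, 0.4]
grip_width: 0.0511
```

Run:
```python
from h import *
o=bot.observe();t=np.array(o["tcp_pos"]);print(t,o["ft_force"])
xb=np.array([.986,.164,0])
for n in("scene","top"):
    im=bot.camera(n)[:,:,::-1].copy()
    for s in(-1,1):
        p=proj(n,t+s*.026*xb-[0,0,.009]);cv2.circle(im,tuple(int(round(v)) for v in p),1,(0,255,0),-1)
    cv2.imwrite(f"pics/{n}2.png",im)
a=cv2.imread("pics/top2.png")[180:290,240:440]; b=cv2.imread("pics/scene2.png")[85:215,90:290]
cv2.imwrite("pics/z2.png",np.vstack([cv2.resize(i,None,fx=2.5,fy=2.5,interpolation=cv2.INTER_CUBIC) for i in(a,b)]))
```

```text
[ 0.55244932 -0.15960441  0.29465629] [-0.01337752 -0.27568061  0.44590317]
```

View pics/z2.png

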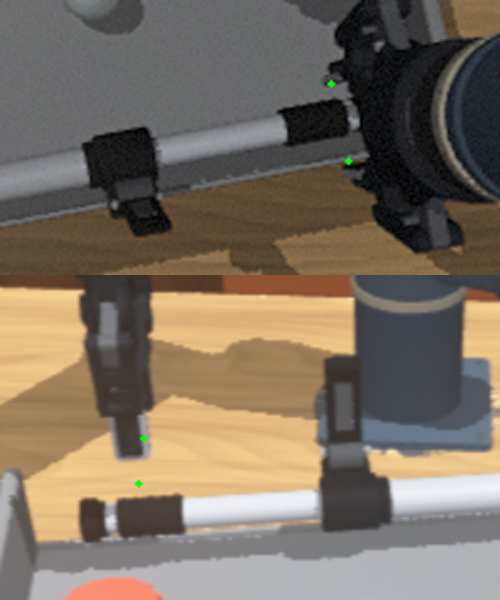

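Run:
```python
from h import *
b=cv2.imread("pics/scene2.png")[60:200,90:210];a=cv2.imread("pics/top2.png")[170:290,350:440]
c=[cv2.resize(i,(int(i.shape[1]*560/i.shape[0]),560),interpolation=cv2.INTER_CUBIC) for i in(a,b)]
c=np.hstack(c);print(c.shape);cv2.imwrite("pics/z2b.png",cv2.resize(c,None,fx=.85,fy=.85))
```

```text
(560, 900, 3)
```

View pics/z2b.png

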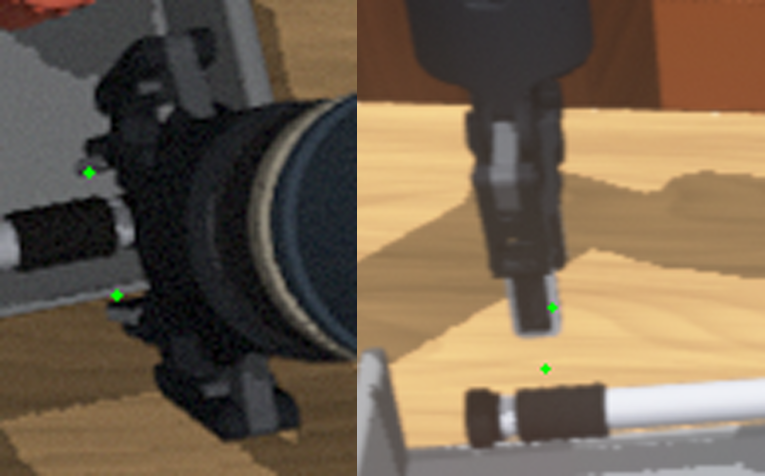

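Run:
```python
from h import *
print(tri((142.4,157.5),(372.7,211.0)))
t=np.array([.55245,-.1596,.29466]);xb=np.array([.986,.164,0])
for z in(-.014,-.005,0,.005,.01):
  for d in(.026,.033,.04): print(z,d,proj("scene",t+d*xb+[0,0,z]).round(1),proj("top",t+d*xb+[0,0,z]).round(1))
```

```text
(array([ 0.58074047, -0.15440168,  0.30612862]), [[1.5, 0.4], [2.6, -0.4]])
-0.014 0.026 [145.6 170.2] [370.9 213.2]
-0.014 0.033 [145.4 172.7] [369.9 209. ]
-0.014 0.04 [145.2 175.2] [369.  204.9]
-0.005 0.026 [144.9 165.6] [372.6 212.9]
-0.005 0.033 [144.7 168. ] [371.7 208.7]
-0.005 0.04 [144.5 170.6] [370.8 204.4]
0 0.026 [144.6 163. ] [373.6 212.7]
0 0.033 [144.4 165.4] [372.7 208.5]
0 0.04 [144.1 168. ] [371.7 204.2]
0.005 0.026 [144.2 160.3] [374.6 212.5]
0.005 0.033 [144.  162.8] [373.7 208.2]
0.005 0.04 [143.7 165.3] [372.7 204. ]
0.01 0.026 [143.8 157.7] [375.7 212.4]
0.01 0.033 [143.6 160.2] [374.7 208. ]
0.01 0.04 [143.3 162.7] [373.8 203.7]
```

Both fingers straddle the bar. The fingertips appear a bit higher than computed, at about (142,158) in scene. I'll descend partway and look again.

>>> drive_tool --targets '[{"xyz": [0,0.05,-1],"delta_rot": [0,0,0],"claw": -0.2},{"xyz": [0,0,-1],"delta_rot": [0,0,0],"claw": -0.2},{"xyz": [0,0,-1],"delta_rot": [0,0,0],"claw": -0.2},{"xyz": [0,0,-1],"delta_rot": [0,0,0],"claw": -0.2},{"xyz": [0,0,-1],"delta_rot": [0,0,0],"claw": -0.2},{"xyz": [0,0,-0.4],"delta_rot": [0,0,0],"claw": -0.2},{"xyz": [0,0,-0.4],"delta_rot": [0,0,0],"claw": -0.2},{"xyz": [0,0,0],"delta_rot": [0,0,0],"claw": -0.2}]'

```text
time: 3.5
tcp_pos: [0.5519, -0.1588, 0.235]
tool_rot: [0.648, 0.762, -0.0, -0.0]
ft_force: [-0.1, -0.2, -0.5]
grip_width: 0.0516
```

```bash
cat > look.py <<'E'
from h import *
import sys
k=sys.argv[1]
im={n:bot.camera(n)[:,:,::-1].copy() for n in("scene","top")}
for n in im: cv2.imwrite(f"pics/{n}{k}.png",im[n])
b=im["scene"][60:200,90:290];a=im["top"][180:290,240:440]
cv2.imwrite(f"pics/z{k}.png",cv2.resize(np.vstack([a,b]),None,fx=2.4,fy=2.4,interpolation=cv2.INTER_CUBIC))
o=bot.observe();print({q:np.round(o[q],4).tolist() for q in("time","tcp_pos","tool_rot","ft_force","wrist_torque","grip_width")})
E
python3 look.py 3; python3 -c "
import cv2;i=cv2.imread('pics/scene3.png')[80:200,100:220];cv2.imwrite('pics/z3b.png',cv2.resize(i,None,fx=5,fy=5,interpolation=cv2.INTER_CUBIC))"
```

```text
{'time': 3.6, 'tcp_pos': [0.5523, -0.1589, 0.236], 'tool_rot': [0.648, 0.7617, 0.0001, 0.0003], 'ft_force': [1.4273, 0.1727, -0.1638], 'wrist_torque': [0.017, -0.0148, -0.0288], 'grip_width': 0.0511}
```

View pics/z3b.png

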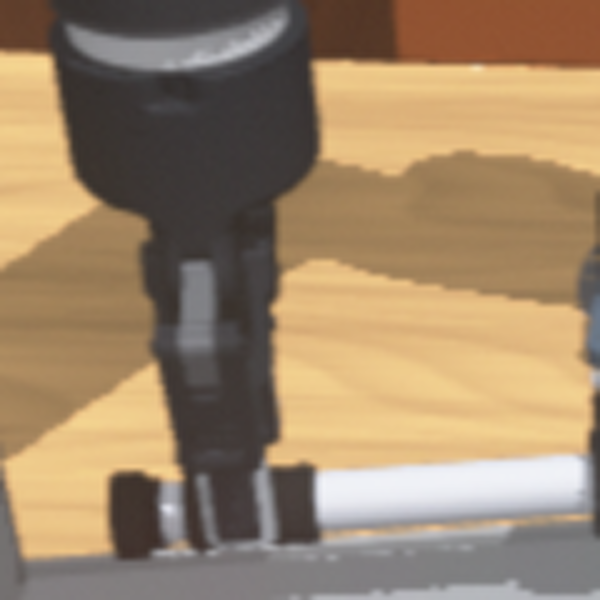

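View pics/z3.png

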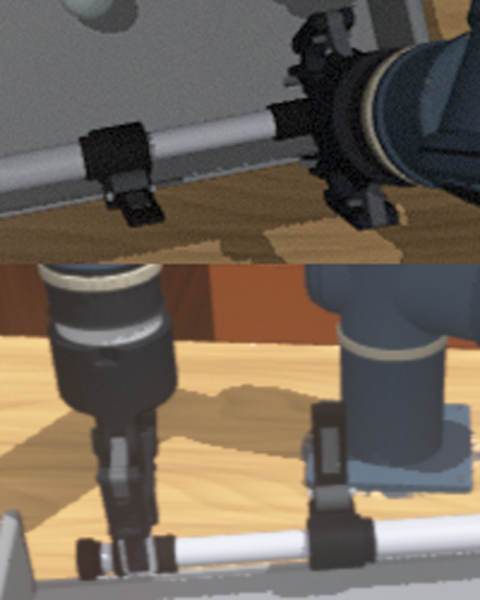

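The rear finger is at about (147,185) in scene, alongside the sleeve and within its length. Closing.

>>> drive_tool --targets '[{"xyz": [0,0,0],"delta_rot": [0,0,0],"claw": 0.0},{"xyz": [0,0,0],"delta_rot": [0,0,0],"claw": 0.15},{"xyz": [0,0,0],"delta_rot": [0,0,0],"claw": 0.3},{"xyz": [0,0,0],"delta_rot": [0,0,0],"claw": 0.5},{"xyz": [0,0,0],"delta_rot": [0,0,0],"claw": 1},{"xyz": [0,0,0],"delta_rot": [0,0,0],"claw": 1},{"xyz": [0,0,0],"delta_rot": [0,0,0],"claw": 1},{"xyz": [0,0,0],"delta_rot": [0,0,0],"claw": 1}]' --grip_force 60

```text
time: 4.4
tcp_pos: [0.5534, -0.1587, 0.2364]
tool_rot: [0.648, 0.762, 0.001, 0.001]
ft_force: [5.2, 1.6, 3.3]
grip_width: 0.021
```

```bash
python3 look.py 4
```

```text
{'time': 4.5, 'tcp_pos': [0.5534, -0.1588, 0.2365], 'tool_rot': [0.6478, 0.7618, 0.001, 0.0014], 'ft_force': [5.0929, 0.9797, 2.8595], 'wrist_torque': [0.2248, -1.1742, 0.0402], 'grip_width': 0.0212}
```

```bash
python3 -c "
import cv2,numpy as np;i=cv2.imread('pics/scene4.png')[100:200,100:220];cv2.imwrite('pics/z4b.png',cv2.resize(i,None,fx=6,fy=6,interpolation=cv2.INTER_CUBIC))"
```

```text
(no output)
```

View pics/z4b.png

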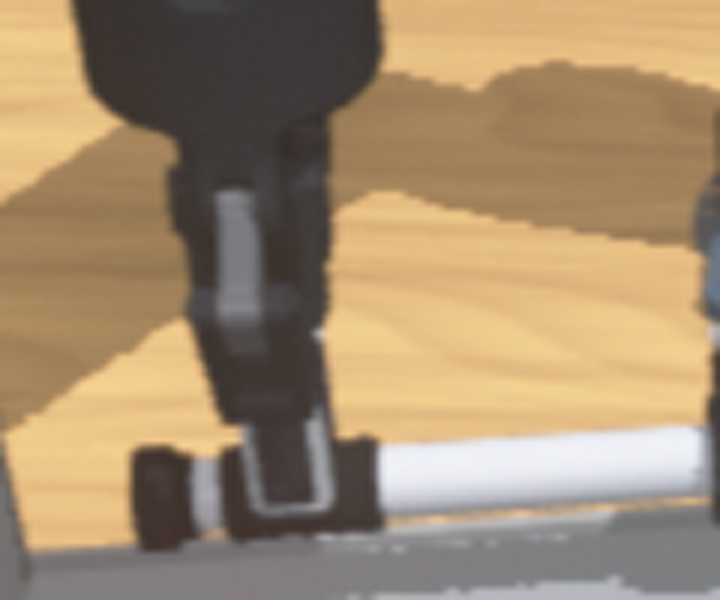

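The width is 21 mm, under the 28 mm sleeve diameter, with an upward force: I am pinching above the axis. I'll open, go 8 mm lower and regrip.

>>> drive_tool --targets '[{"xyz": [0,0,0],"delta_rot": [0,0,0],"claw": 0.0},{"xyz": [0,0,0],"delta_rot": [0,0,0],"claw": 0.0},{"xyz": [0.1,0,-0.4],"delta_rot": [0,0,0],"claw": 0.0},{"xyz": [0,0,-0.4],"delta_rot": [0,0,0],"claw": 0.1},{"xyz": [0,0,0],"delta_rot": [0,0,0],"claw": 0.3},{"xyz": [0,0,0],"delta_rot": [0,0,0],"claw": 1},{"xyz": [0,0,0],"delta_rot": [0,0,0],"claw": 1},{"xyz": [0,0,0],"delta_rot": [0,0,0],"claw": 1}]' --grip_force 50

```text
time: 5.3
tcp_pos: [0.5534, -0.1585, 0.2267]
tool_rot: [0.648, 0.762, 0.0, -0.0]
ft_force: [3.9, 0.9, -4.2]
grip_width: 0.0248
```

```bash
python3 look.py 5
```

```text
{'time': 5.4, 'tcp_pos': [0.5534, -0.1585, 0.2267], 'tool_rot': [0.6479, 0.7618, 0.0002, -0.0005], 'ft_force': [3.6421, 1.1306, -6.3923], 'wrist_torque': [0.159, -0.7783, 0.0932], 'grip_width': 0.0253}
```

>>> drive_tool --targets '[{"xyz": [0.1,0,0.1],"delta_rot": [0,0,0],"claw": 1},{"xyz": [0.1,0,0.1],"delta_rot": [0,0,0],"claw": 1},{"xyz": [0,0,0],"delta_rot": [0,0,0],"claw": 1},{"xyz": [0,0,0],"delta_rot": [0,0,0],"claw": 1},{"xyz": [0,0,0],"delta_rot": [0,0,0],"claw": 1},{"xyz": [0,0,0],"delta_rot": [0,0,0],"claw": 1},{"xyz": [0,0,0],"delta_rot": [0,0,0],"claw": 1},{"xyz": [0,0,0],"delta_rot": [0,0,0],"claw": 1}]'

```text
time: 6.2
tcp_pos: [0.5534, -0.1585, 0.2269]
tool_rot: [0.648, 0.762, -0.001, -0.003]
ft_force: [-2.7, -0.6, -27.3]
grip_width: 0.0248
```

```bash
python3 look.py 6
```

```text
{'time': 6.3, 'tcp_pos': [0.5534, -0.1585, 0.2269], 'tool_rot': [0.648, 0.7616, -0.0013, -0.0028], 'ft_force': [-1.7453, -0.6057, -25.1433], 'wrist_torque': [-0.0418, 0.326, 0.1478], 'grip_width': 0.0251}
```

View pics/z6.png

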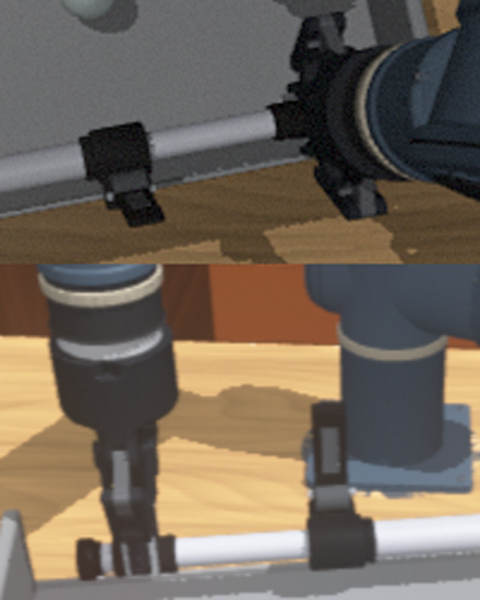

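>>> drive_tool --targets '[{"xyz": [-0.05,0,-0.24],"delta_rot": [0,0,0],"claw": 1},{"xyz": [0.033,-0.197,0],"delta_rot": [0,0,0],"claw": 1},{"xyz": [0.066,-0.394,0],"delta_rot": [0,0,0],"claw": 1},{"xyz": [0.066,-0.394,0],"delta_rot": [0,0,0],"claw": 1},{"xyz": [0.066,-0.394,0],"delta_rot": [0,0,0],"claw": 1},{"xyz": [0.033,-0.197,0],"delta_rot": [0,0,0],"claw": 1},{"xyz": [0.016,-0.099,0],"delta_rot": [0,0,0],"claw": 1},{"xyz": [0.016,-0.099,0],"delta_rot": [0,0,0],"claw": 1}]'

```text
time: 7.1
tcp_pos: [0.556, -0.1735, 0.2269]
tool_rot: [0.648, 0.762, 0.001, -0.003]
ft_force: [-4.4, 6.1, -19.5]
grip_width: 0.025
```

```bash
python3 look.py 7
```

```text
{'time': 7.2, 'tcp_pos': [0.5561, -0.1737, 0.2268], 'tool_rot': [0.6476, 0.762, 0.0011, -0.0032], 'ft_force': [-4.5957, 6.2207, -19.0652], 'wrist_torque': [1.2039, 0.9642, 0.0154], 'grip_width': 0.0248}
```

View pics/z7.png

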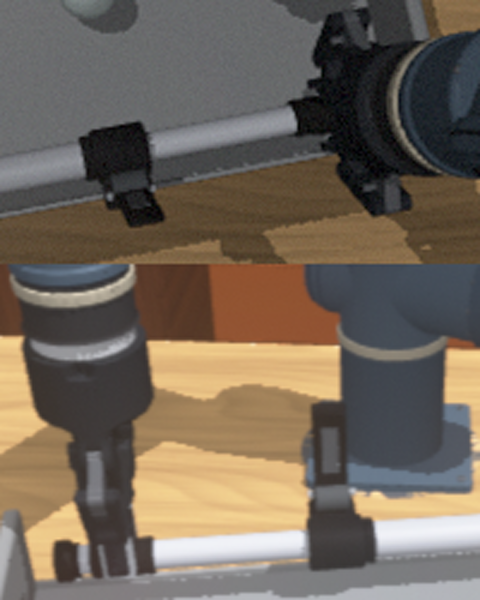

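>>> drive_tool --targets '[{"xyz": [-0.05,0,-0.2],"delta_rot": [0,0,0],"claw": 1},{"xyz": [0.033,-0.197,0],"delta_rot": [0,0,0],"claw": 1},{"xyz": [0.033,-0.197,0],"delta_rot": [0,0,0],"claw": 1},{"xyz": [0.033,-0.197,0],"delta_rot": [0,0,0],"claw": 1},{"xyz": [0.033,-0.197,0],"delta_rot": [0,0,0],"claw": 1},{"xyz": [0.033,-0.197,0],"delta_rot": [0,0,0],"claw": 1},{"xyz": [0.016,-0.099,0],"delta_rot": [0,0,0],"claw": 1},{"xyz": [0.016,-0.099,0],"delta_rot": [0,0,0],"claw": 1}]'

```text
time: 8.0
tcp_pos: [0.5581, -0.1858, 0.2268]
tool_rot: [0.648, 0.762, 0.002, -0.002]
ft_force: [-5.3, 6.6, -14.5]
grip_width: 0.025
```

```bash
python3 look.py 8
```

```text
{'time': 8.1, 'tcp_pos': [0.5581, -0.186, 0.2268], 'tool_rot': [0.6475, 0.762, 0.0014, -0.0015], 'ft_force': [-4.5809, 5.5962, -15.1948], 'wrist_torque': [1.2565, 1.1739, 0.0687], 'grip_width': 0.0247}
```

View pics/z8.png

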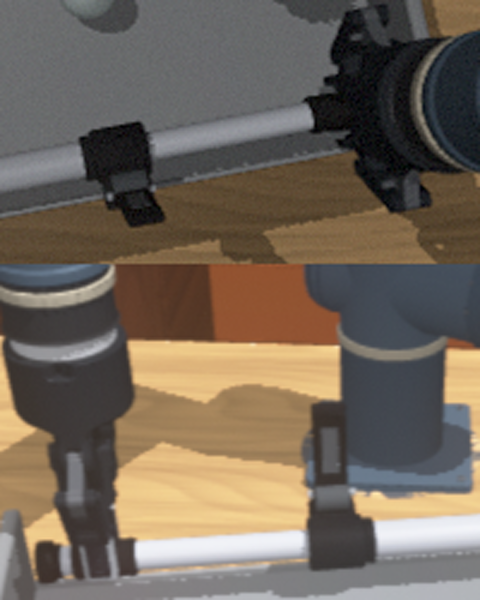

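>>> drive_tool --targets '[{"xyz": [-0.1,0,-0.1],"delta_rot": [0,0,0],"claw": 1},{"xyz": [0.016,-0.099,0],"delta_rot": [0,0,0],"claw": 1},{"xyz": [0.016,-0.099,0],"delta_rot": [0,0,0],"claw": 1},{"xyz": [0.016,-0.099,0],"delta_rot": [0,0,0],"claw": 1},{"xyz": [0,0,0],"delta_rot": [0,0,0],"claw": 1},{"xyz": [0,0,0],"delta_rot": [0,0,0],"claw": 1},{"xyz": [0,0,0],"delta_rot": [0,0,0],"claw": 1},{"xyz": [0,0,0],"delta_rot": [0,0,0],"claw": 1}]'

```text
time: 8.9
tcp_pos: [0.5587, -0.189, 0.2268]
tool_rot: [0.647, 0.762, 0.002, -0.0]
ft_force: [-2.5, 6.8, -12.5]
grip_width: 0.0252
```

```bash
cat > f.py <<'E'
from h import *
F=[];p=[]
for i in range(4):
    bot.camera("top");o=bot.observe();F.append(o["ft_force"]);p.append(o["tcp_pos"])
F=np.array(F);u=np.array([-.166,.986,0]);print(o["time"],"axial",(F@u).round(2),"mean",(F@u).mean().round(2),"F",F.mean(0).round(1),"pos",np.mean(p,0).round(5),"s",(-(np.mean(p,0)-[.5534,-.1585,0])@u*1e3).round(2))
E
python3 f.py
```

```text
9.1 axial [7.39 6.89 6.45 7.64] mean 7.09 F [ -3.8   6.6 -12.8] pos [ 0.55866 -0.18901  0.22678] s 30.96
```

>>> drive_tool --targets '[{"xyz": [-0.05,0,-0.1],"delta_rot": [0,0,0],"claw": 1},{"xyz": [0.016,-0.099,0],"delta_rot": [0,0,0],"claw": 1},{"xyz": [0.016,-0.099,0],"delta_rot": [0,0,0],"claw": 1},{"xyz": [0.016,-0.099,0],"delta_rot": [0,0,0],"claw": 1},{"xyz": [0,0,0],"delta_rot": [0,0,0],"claw": 1},{"xyz": [0,0,0],"delta_rot": [0,0,0],"claw": 1},{"xyz": [0,0,0],"delta_rot": [0,0,0],"claw": 1},{"xyz": [0,0,0],"delta_rot": [0,0,0],"claw": 1}]'

```text
time: 9.9
tcp_pos: [0.5592, -0.1921, 0.2268]
tool_rot: [0.647, 0.762, 0.002, 0.001]
ft_force: [-1.8, 6.2, -10.7]
grip_width: 0.0254
```

```bash
python3 f.py
```

```text
10.1 axial [6.75 6.4  6.94 7.03] mean 6.78 F [ -2.8   6.4 -10.4] pos [ 0.5592  -0.19215  0.22675] s 34.14
```

>>> drive_tool --targets '[{"xyz": [0.016,-0.099,-0.1],"delta_rot": [0,0,0],"claw": 1},{"xyz": [0.016,-0.099,0],"delta_rot": [0,0,0],"claw": 1},{"xyz": [0,0,0],"delta_rot": [0,0,0],"claw": 1},{"xyz": [0,0,0],"delta_rot": [0,0,0],"claw": 1},{"xyz": [0,0,0],"delta_rot": [0,0,0],"claw": 1},{"xyz": [0,0,0],"delta_rot": [0,0,0],"claw": 1},{"xyz": [0,0,0],"delta_rot": [0,0,0],"claw": 1},{"xyz": [0,0,0],"delta_rot": [0,0,0],"claw": 1}]'

```text
time: 10.9
tcp_pos: [0.5596, -0.1944, 0.2267]
tool_rot: [0.647, 0.762, 0.002, 0.001]
ft_force: [-2.9, 6.0, -7.9]
grip_width: 0.0246
```

```bash
python3 f.py
```

```text
11.1 axial [6.71 6.86 7.1  6.79] mean 6.87 F [-3.5  6.4 -8. ] pos [ 0.5596  -0.19436  0.22672] s 36.39
```

>>> drive_tool --targets '[{"xyz": [0.016,-0.099,-0.05],"delta_rot": [0,0,0],"claw": 1},{"xyz": [0.016,-0.099,0],"delta_rot": [0,0,0],"claw": 1},{"xyz": [0,0,0],"delta_rot": [0,0,0],"claw": 1},{"xyz": [0,0,0],"delta_rot": [0,0,0],"claw": 1},{"xyz": [0,0,0],"delta_rot": [0,0,0],"claw": 1},{"xyz": [0,0,0],"delta_rot": [0,0,0],"claw": 1},{"xyz": [0,0,0],"delta_rot": [0,0,0],"claw": 1},{"xyz": [0,0,0],"delta_rot": [0,0,0],"claw": 1}]'

```text
time: 11.9
tcp_pos: [0.56, -0.1965, 0.2267]
tool_rot: [0.647, 0.762, 0.002, 0.002]
ft_force: [-3.5, 6.3, -6.4]
grip_width: 0.025
```

```bash
python3 look.py 9;python3 f.py; python3 -c "
import cv2,numpy as np;i=cv2.imread('pics/scene9.png')[110:210,80:200];cv2.imwrite('pics/z9b.png',cv2.resize(i,None,fx=6,fy=6,interpolation=cv2.INTER_CUBIC))"
```

```text
{'time': 12.0, 'tcp_pos': [0.56, -0.1965, 0.2267], 'tool_rot': [0.6474, 0.7621, 0.0024, 0.0019], 'ft_force': [-3.2459, 6.2923, -6.2847], 'wrist_torque': [1.2639, 1.1344, 0.0069], 'grip_width': 0.0254}
12.2 axial [6.35 6.89 6.75 6.64] mean 6.66 F [-3.2  6.2 -6.7] pos [ 0.55997 -0.19646  0.2267 ] s 38.52
```

View pics/z9b.png

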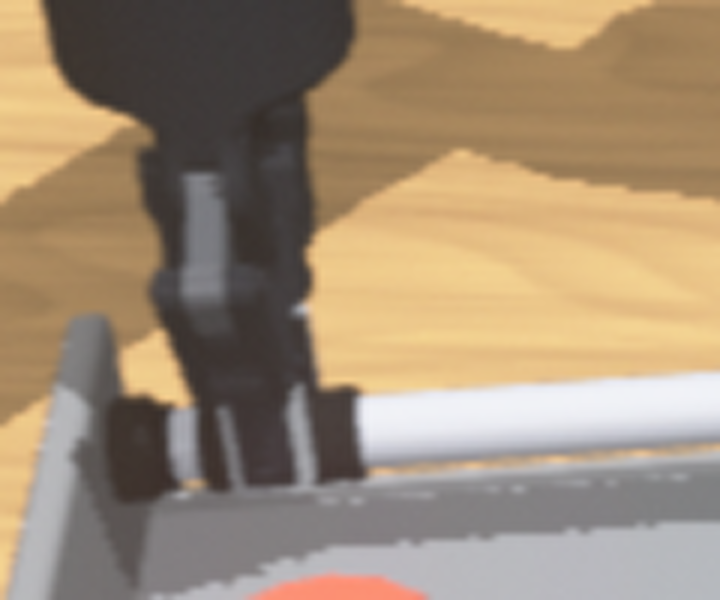

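The foot at about (100,185) is a few mm from the wall at most, and the axial force is still the bare drag of 6.7 to 7 N. Smaller steps now.

>>> drive_tool --targets '[{"xyz": [0.016,-0.099,-0.05],"delta_rot": [0,0,0],"claw": 1},{"xyz": [0.008,-0.05,0],"delta_rot": [0,0,0],"claw": 1},{"xyz": [0,0,0],"delta_rot": [0,0,0],"claw": 1},{"xyz": [0,0,0],"delta_rot": [0,0,0],"claw": 1},{"xyz": [0,0,0],"delta_rot": [0,0,0],"claw": 1},{"xyz": [0,0,0],"delta_rot": [0,0,0],"claw": 1},{"xyz": [0,0,0],"delta_rot": [0,0,0],"claw": 1},{"xyz": [0,0,0],"delta_rot": [0,0,0],"claw": 1}]'

```text
time: 13.0
tcp_pos: [0.5601, -0.1974, 0.2267]
tool_rot: [0.647, 0.762, 0.003, 0.002]
ft_force: [-4.1, 5.9, -5.5]
grip_width: 0.0252
```

```bash
python3 f.py
```

```text
13.2 axial [8.4  7.26 7.34 8.01] mean 7.75 F [-4.   7.2 -5.2] pos [ 0.56014 -0.19742  0.2267 ] s 39.49
```

>>> drive_tool --targets '[{"xyz": [0.008,-0.05,0],"delta_rot": [0,0,0],"claw": 1},{"xyz": [0.008,-0.05,0],"delta_rot": [0,0,0],"claw": 1},{"xyz": [0.008,-0.05,0],"delta_rot": [0,0,0],"claw": 1},{"xyz": [0,0,0],"delta_rot": [0,0,0],"claw": 1},{"xyz": [0,0,0],"delta_rot": [0,0,0],"claw": 1},{"xyz": [0,0,0],"delta_rot": [0,0,0],"claw": 1},{"xyz": [0,0,0],"delta_rot": [0,0,0],"claw": 1},{"xyz": [0,0,0],"delta_rot": [0,0,0],"claw": 1}]'

```text
time: 14.0
tcp_pos: [0.5602, -0.1977, 0.2267]
tool_rot: [0.647, 0.762, 0.004, 0.001]
ft_force: [-4.7, 9.8, -5.0]
grip_width: 0.0247
```

```bash
python3 f.py
```

```text
14.2 axial [10.4  10.49 10.56 10.88] mean 10.58 F [-4.8  9.9 -4.5] pos [ 0.56019 -0.19773  0.22671] s 39.81
```

>>> drive_tool --targets '[{"xyz": [0.006,-0.035,0],"delta_rot": [0,0,0],"claw": 1},{"xyz": [0.006,-0.035,0],"delta_rot": [0,0,0],"claw": 1},{"xyz": [0,0,0],"delta_rot": [0,0,0],"claw": 1},{"xyz": [0,0,0],"delta_rot": [0,0,0],"claw": 1},{"xyz": [0,0,0],"delta_rot": [0,0,0],"claw": 1},{"xyz": [0,0,0],"delta_rot": [0,0,0],"claw": 1},{"xyz": [0,0,0],"delta_rot": [0,0,0],"claw": 1},{"xyz": [0,0,0],"delta_rot": [0,0,0],"claw": 1}]'

```text
time: 15.0
tcp_pos: [0.5602, -0.1979, 0.2267]
tool_rot: [0.647, 0.762, 0.004, 0.0]
ft_force: [-5.0, 11.0, -3.6]
grip_width: 0.0246
```

```bash
python3 f.py
```

```text
15.2 axial [11.97 10.48 11.43 11.64] mean 11.38 F [-5.  10.7 -4.3] pos [ 0.5602  -0.19785  0.22667] s 39.92
```

>>> drive_tool --targets '[{"xyz": [0.007,-0.04,0],"delta_rot": [0,0,0],"claw": 1},{"xyz": [0,0,0],"delta_rot": [0,0,0],"claw": 1},{"xyz": [0,0,0],"delta_rot": [0,0,0],"claw": 1},{"xyz": [0,0,0],"delta_rot": [0,0,0],"claw": 1},{"xyz": [0,0,0],"delta_rot": [0,0,0],"claw": 1},{"xyz": [0,0,0],"delta_rot": [0,0,0],"claw": 1},{"xyz": [0,0,0],"delta_rot": [0,0,0],"claw": 1},{"xyz": [0,0,0],"delta_rot": [0,0,0],"claw": 1}]'

```text
time: 16.0
tcp_pos: [0.5602, -0.1979, 0.2267]
tool_rot: [0.647, 0.762, 0.004, 0.0]
ft_force: [-4.7, 12.0, -4.2]
grip_width: 0.025
```

```bash
python3 f.py
```

```text
16.2 axial [12.63 11.6  12.3  12.99] mean 12.38 F [-5.3 11.7 -4.3] pos [ 0.56021 -0.19792  0.22668] s 40.0
```

>>> drive_tool --targets '[{"xyz": [-0.018,0.108,0],"delta_rot": [0,0,0],"claw": 1},{"xyz": [-0.018,0.108,0],"delta_rot": [0,0,0],"claw": 1},{"xyz": [0,0,0],"delta_rot": [0,0,0],"claw": 1},{"xyz": [0,0,0],"delta_rot": [0,0,0],"claw": 1},{"xyz": [0,0,0],"delta_rot": [0,0,0],"claw": 1},{"xyz": [0,0,0],"delta_rot": [0,0,0],"claw": -0.1},{"xyz": [0,0,0],"delta_rot": [0,0,0],"claw": -0.1},{"xyz": [0,0,0],"delta_rot": [0,0,0],"claw": -0.1}]'

```text
time: 17.0
tcp_pos: [0.562, -0.2017, 0.2265]
tool_rot: [0.648, 0.762, 0.001, 0.005]
ft_force: [0.2, -0.9, -1.0]
grip_width: 0.0465
```

```bash
python3 f.py; python3 look.py 10
```

```text
17.2 axial [-0.43  0.26  0.05 -0.62] mean -0.19 F [-0.4 -0.3 -0.3] pos [ 0.56075 -0.20113  0.22388] s 43.26
{'time': 17.3, 'tcp_pos': [0.5597, -0.2005, 0.2215], 'tool_rot': [0.6481, 0.7616, 0.0001, 0.0004], 'ft_force': [-0.1127, -0.4887, 0.0781], 'wrist_torque': [-0.0301, 0.0056, 0.0331], 'grip_width': 0.0471}
```

View pics/z10.png

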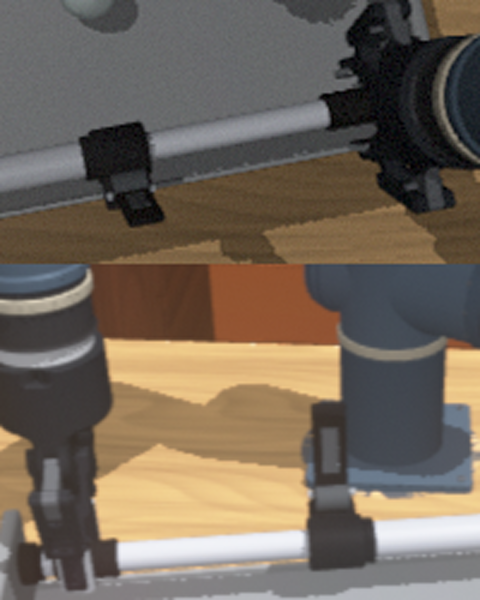

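The tube is drawn out with the foot at the wall and the fingers open around the sleeve. I'll rise straight up.

>>> drive_tool --targets '[{"xyz": [0,0,1],"delta_rot": [0,0,0],"claw": -0.1},{"xyz": [0,0,2],"delta_rot": [0,0,0],"claw": -0.1},{"xyz": [0,0,3],"delta_rot": [0,0,0],"claw": -0.1},{"xyz": [0,0,3],"delta_rot": [0,0,0],"claw": -0.1},{"xyz": [-2,2,3],"delta_rot": [0,0,0],"claw": 1},{"xyz": [-3,3,3],"delta_rot": [0,0,0],"claw": 1},{"xyz": [-3,3,2],"delta_rot": [0,0,0],"claw": 1},{"xyz": [-3,3,0],"delta_rot": [0,0,0],"claw": 1}]'

```text
time: 18.1
tcp_pos: [0.4503, -0.0908, 0.3942]
tool_rot: [0.648, 0.761, 0.001, 0.003]
ft_force: [0.4, 0.6, 1.3]
grip_width: 0.0002
```

```bash
python3 look.py 11
python3 - <<'E'
import cv2,numpy as np
a=cv2.imread('pics/scene11.png')[120:200,80:260]
b=cv2.imread('pics/scene11.png')[100:190,200:280]
cv2.imwrite('pics/z11s.png',cv2.resize(a,None,fx=4.4,fy=4.4,interpolation=cv2.INTER_CUBIC))
E
```

```text
{'time': 18.2, 'tcp_pos': [0.4473, -0.0883, 0.3934], 'tool_rot': [0.6469, 0.7626, 0.001, 0.0012], 'ft_force': [-0.0158, -0.2245, -0.2954], 'wrist_torque': [-0.0903, -0.0465, -0.0277], 'grip_width': -0.0001}
```

View pics/z11.png

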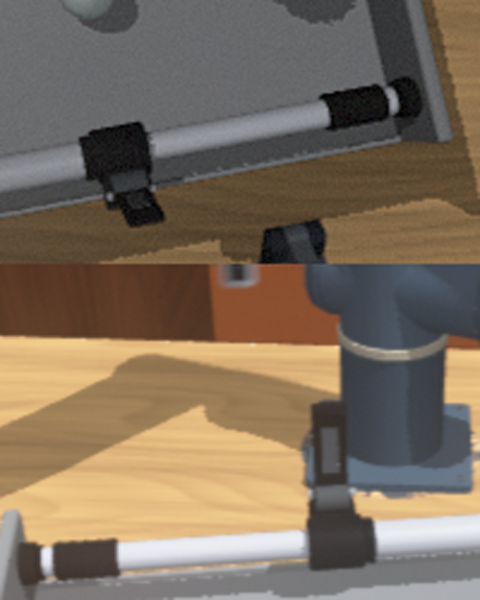

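View pics/z11s.png

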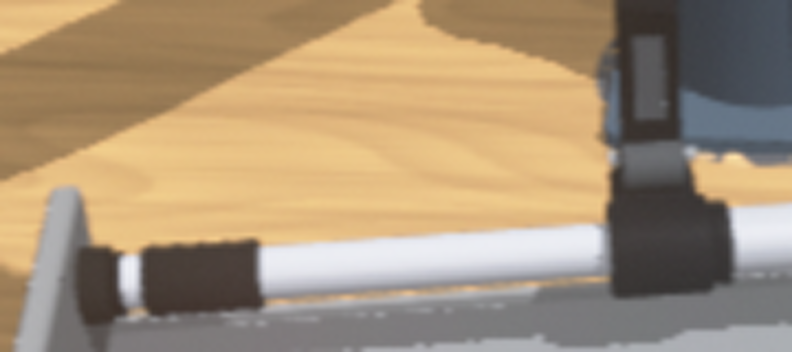

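The foot now bears against the right wall at about (99,185), sleeve at (118,183). Lever next: hand shut, placed in front of the lever.

>>> drive_tool --targets '[{"xyz": [-0.14,1.3,0],"delta_rot": [0,0,0],"claw": 1},{"xyz": [-0.2,2,-1],"delta_rot": [0,0,0],"claw": 1},{"xyz": [-0.2,1.96,-2],"delta_rot": [0,0,0],"claw": 1},{"xyz": [0,0,-2],"delta_rot": [0,0,0],"claw": 1},{"xyz": [0,0,-2],"delta_rot": [0,0,0],"claw": 1},{"xyz": [0,0,0],"delta_rot": [0,0,0],"claw": 1},{"xyz": [0,0,0],"delta_rot": [0,0,0],"claw": 1},{"xyz": [0,0,0],"delta_rot": [0,0,0],"claw": 1}]'

```text
time: 19.0
tcp_pos: [0.446, -0.039, 0.3212]
tool_rot: [0.648, 0.762, 0.0, 0.001]
ft_force: [-0.2, -0.2, -0.7]
grip_width: -0.0003
```

```bash
sed -i 's/\[180:290,240:440\]/[180:310,200:400]/; s/\[60:200,90:290\]/[60:200,130:330]/; s/2\.4,fy=2\.4/2.2,fy=2.2/' look.py; python3 look.py 12
```

```text
{'time': 19.1, 'tcp_pos': [0.446, -0.0391, 0.3214], 'tool_rot': [0.6481, 0.7616, 0.0005, 0.001], 'ft_force': [-0.046, -0.2331, 0.5836], 'wrist_torque': [0.0202, -0.0382, 0.0225], 'grip_width': 0.0002}
```

View pics/z12.png

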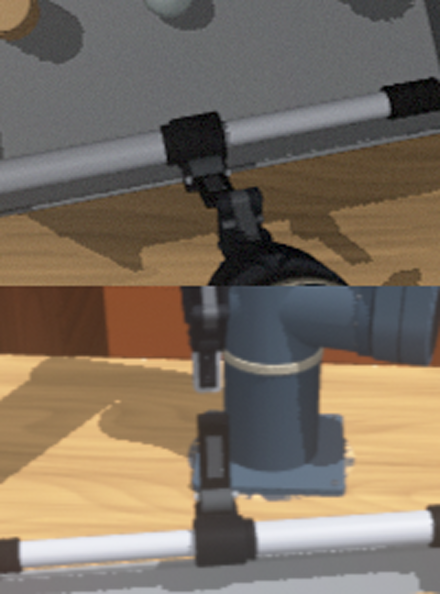

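```bash
python3 - <<'E'
from h import *
t=np.array([.446,-.0391,.3214]);xb=np.array([.986,.164,0])
for z in(-.014,-.005,.005):
  for d in(-.01,0,.01): print(z,d,proj("scene",t+d*xb+[0,0,z]).round(1))
pin=np.array([.503,-.025,.265])
a=1.93
for r,n in((62,3.5),(62,-3.5),(48,3.5)):
  X=pin+xb*(r*np.cos(a)-n*np.sin(a))/1e3+[0,0,(r*np.sin(a)+n*np.cos(a))/1e3];print(X,proj("scene",X),proj("top",X))
E
python3 -c "
import cv2;i=cv2.imread('pics/scene12.png')[90:190,180:280];cv2.imwrite('pics/z12b.png',cv2.resize(i,None,fx=6,fy=6,interpolation=cv2.INTER_CUBIC))"
```

```text
-0.014 -0.01 [223.9 114.7]
-0.014 0 [224.3 117.4]
-0.014 0.01 [224.8 120.2]
-0.005 -0.01 [223.8 110.3]
-0.005 0 [224.2 112.9]
-0.005 0.01 [224.7 115.7]
0.005 -0.01 [223.6 105.3]
0.005 0 [224.1 107.9]
0.005 0.01 [224.6 110.6]
[ 0.47827959 -0.02911171  0.32181263] [228.42424606 119.31523468] [299.58412002 279.08017542]
[ 0.48474109 -0.02803698  0.32427333] [228.74278212 119.91739903] [298.93943676 274.94917269]
[ 0.4831321  -0.0283046   0.30870615] [228.83074981 127.41170893] [297.91706703 274.84299042]
```

View pics/z12b.png

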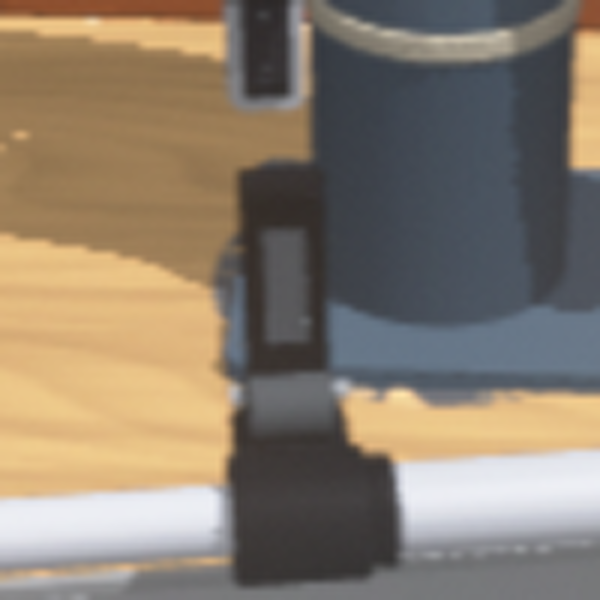

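The lever tip is seen at (227,118), which matches the model. The fingertip is seen at (224,108), which puts it about 20 mm higher than the stated offset, so I'll go 15 mm lower, push gently and look.

>>> drive_tool --targets '[{"xyz": [0,0.3,-0.8],"delta_rot": [0,0,0],"claw": 1},{"xyz": [0,0.1,-0.7],"delta_rot": [0,0,0],"claw": 1},{"xyz": [0.5,0.08,0],"delta_rot": [0,0,0],"claw": 1},{"xyz": [0.5,0.08,0],"delta_rot": [0,0,0],"claw": 1},{"xyz": [0.5,0.08,0],"delta_rot": [0,0,0],"claw": 1},{"xyz": [0.5,0.08,0],"delta_rot": [0,0,0],"claw": 1},{"xyz": [0.5,0.08,0],"delta_rot": [0,0,0],"claw": 1},{"xyz": [0,0,0],"delta_rot": [0,0,0],"claw": 1}]'

```text
time: 19.9
tcp_pos: [0.4709, -0.0307, 0.3049]
tool_rot: [0.648, 0.762, 0.0, -0.0]
ft_force: [-1.1, 0.5, -0.1]
grip_width: 0.0003
```

```bash
sed -i 's/\[180:310,200:400\]/[200:290,240:340]/; s/\[60:200,130:330\]/[90:190,180:280]/; s/2\.2,fy=2\.2/3.1,fy=3.1/' look.py; python3 look.py 13
```

```text
{'time': 20.0, 'tcp_pos': [0.4703, -0.0307, 0.305], 'tool_rot': [0.6479, 0.7617, -0.0001, -0.0002], 'ft_force': [-0.8374, -0.0765, -0.6183], 'wrist_torque': [0.0102, 0.0283, -0.0267], 'grip_width': 0.0001}
```

View pics/z13.png

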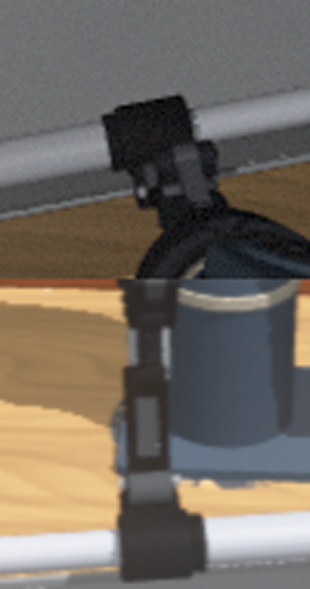

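>>> drive_tool --targets '[{"xyz": [0.3,0.05,0],"delta_rot": [0,0,0],"claw": 1},{"xyz": [0.3,0.05,0],"delta_rot": [0,0,0],"claw": 1},{"xyz": [0.3,0.05,0],"delta_rot": [0,0,0],"claw": 1},{"xyz": [0.3,0.05,0],"delta_rot": [0,0,0],"claw": 1},{"xyz": [0.3,0.05,0],"delta_rot": [0,0,0],"claw": 1},{"xyz": [0.3,0.05,0],"delta_rot": [0,0,0],"claw": 1},{"xyz": [0.3,0.05,0],"delta_rot": [0,0,0],"claw": 1},{"xyz": [0,0,0],"delta_rot": [0,0,0],"claw": 1}]'

```text
time: 20.8
tcp_pos: [0.4917, -0.0272, 0.3048]
tool_rot: [0.648, 0.762, 0.0, -0.0]
ft_force: [-0.7, 0.3, 0.8]
grip_width: -0.0
```

```bash
python3 look.py 14
```

```text
{'time': 20.9, 'tcp_pos': [0.4915, -0.0272, 0.305], 'tool_rot': [0.6479, 0.7617, 0.0001, 0.0], 'ft_force': [-0.2717, -0.4569, 0.6919], 'wrist_torque': [0.0425, 0.0068, -0.0151], 'grip_width': 0.0003}
```

View pics/z14.png

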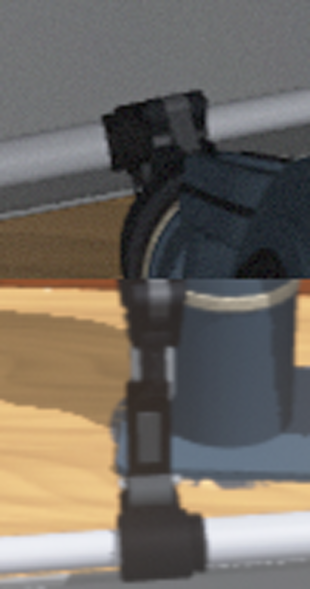

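Run:
```python
from h import *
xb=np.array([.986,.164,0]);pin=np.array([.503,-.025,.265])
for a in range(110,-1,-10):
  a_=np.radians(a);o=[]
  for r,n in((62,3.5),(62,-3.5)):
    X=pin+xb*(r*np.cos(a_)-n*np.sin(a_))/1e3+[0,0,(r*np.sin(a_)+n*np.cos(a_))/1e3];o+=[proj("scene",X).round(1).tolist()]
  print(a,o)
```

```text
110 [[228.5, 119.4], [228.8, 120.0]]
100 [[229.0, 120.5], [229.3, 121.9]]
90 [[229.5, 122.9], [229.9, 124.9]]
80 [[230.1, 126.3], [230.5, 129.0]]
70 [[230.8, 130.7], [231.2, 134.0]]
60 [[231.4, 135.9], [231.8, 139.7]]
50 [[232.0, 141.9], [232.3, 146.0]]
40 [[232.5, 148.3], [232.8, 152.6]]
30 [[233.0, 154.9], [233.3, 159.2]]
20 [[233.4, 161.6], [233.6, 165.7]]
10 [[233.7, 168.0], [233.8, 171.8]]
0 [[233.8, 173.9], [233.9, 177.3]]
```

>>> drive_tool --targets '[{"xyz": [0.2,0.03,0],"delta_rot": [0,0,0],"claw": 1},{"xyz": [0.2,0.03,0],"delta_rot": [0,0,0],"claw": 1},{"xyz": [0.2,0.03,0],"delta_rot": [0,0,0],"claw": 1},{"xyz": [0.2,0.04,0],"delta_rot": [0,0,0],"claw": 1},{"xyz": [0.2,0.03,0],"delta_rot": [0,0,0],"claw": 1},{"xyz": [0.2,0.04,0],"delta_rot": [0,0,0],"claw": 1},{"xyz": [0.2,0.03,0],"delta_rot": [0,0,0],"claw": 1},{"xyz": [0,0,0],"delta_rot": [0,0,0],"claw": 1}]'

```text
time: 21.7
tcp_pos: [0.5051, -0.025, 0.3048]
tool_rot: [0.648, 0.762, -0.0, -0.0]
ft_force: [-3.6, -0.5, -1.4]
grip_width: -0.0006
```

```bash
python3 look.py 15
```

```text
{'time': 21.8, 'tcp_pos': [0.5052, -0.025, 0.305], 'tool_rot': [0.6479, 0.7617, -0.0001, -0.0001], 'ft_force': [-1.6942, -0.5424, -0.4186], 'wrist_torque': [-0.1105, 0.7363, 0.0311], 'grip_width': -0.0002}
```

View pics/z15.png

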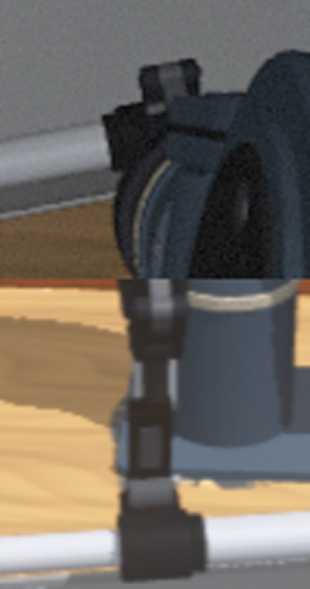

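>>> drive_tool --targets '[{"xyz": [0.22,0.04,-0.08],"delta_rot": [0,0,0],"claw": 1},{"xyz": [0.22,0.04,-0.08],"delta_rot": [0,0,0],"claw": 1},{"xyz": [0.22,0.04,-0.08],"delta_rot": [0,0,0],"claw": 1},{"xyz": [0.25,0.04,-0.15],"delta_rot": [0,0,0],"claw": 1},{"xyz": [0.25,0.04,-0.15],"delta_rot": [0,0,0],"claw": 1},{"xyz": [0.25,0.04,-0.18],"delta_rot": [0,0,0],"claw": 1},{"xyz": [0.24,0.04,-0.18],"delta_rot": [0,0,0],"claw": 1},{"xyz": [0,0,0],"delta_rot": [0,0,0],"claw": 1}]'

```text
time: 22.6
tcp_pos: [0.5222, -0.0221, 0.2976]
tool_rot: [0.648, 0.762, 0.001, 0.001]
ft_force: [-4.3, -0.3, 4.3]
grip_width: 0.0001
```

```bash
python3 look.py 16
```

```text
{'time': 22.7, 'tcp_pos': [0.5222, -0.0221, 0.2977], 'tool_rot': [0.6479, 0.7617, 0.0008, 0.0012], 'ft_force': [-4.1304, -0.5723, 5.4137], 'wrist_torque': [-0.0825, 0.9751, -0.0023], 'grip_width': -0.0}
```

View pics/z16.png

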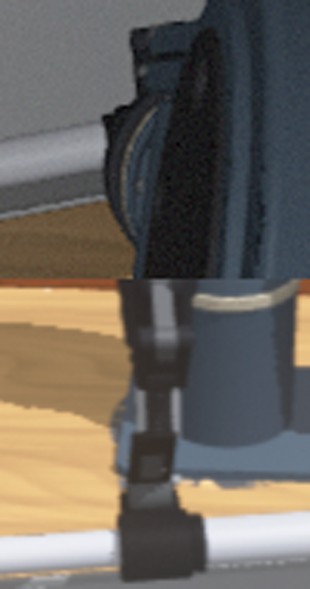

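>>> drive_tool --targets '[{"xyz": [0.19,0.03,-0.23],"delta_rot": [0,0,0],"claw": 1},{"xyz": [0.18,0.03,-0.23],"delta_rot": [0,0,0],"claw": 1},{"xyz": [0.18,0.03,-0.24],"delta_rot": [0,0,0],"claw": 1},{"xyz": [0.16,0.03,-0.24],"delta_rot": [0,0,0],"claw": 1},{"xyz": [0.15,0.02,-0.24],"delta_rot": [0,0,0],"claw": 1},{"xyz": [0.15,0.02,-0.25],"delta_rot": [0,0,0],"claw": 1},{"xyz": [0,0,0],"delta_rot": [0,0,0],"claw": 1},{"xyz": [0,0,0],"delta_rot": [0,0,0],"claw": 1}]'

```text
time: 23.5
tcp_pos: [0.5351, -0.02, 0.285]
tool_rot: [0.648, 0.762, 0.004, 0.004]
ft_force: [-0.7, 1.6, 7.4]
grip_width: 0.0001
```

```bash
python3 look.py 17
```

```text
{'time': 23.6, 'tcp_pos': [0.5351, -0.02, 0.285], 'tool_rot': [0.6478, 0.7618, 0.0037, 0.0038], 'ft_force': [0.0904, 1.1813, 8.7579], 'wrist_torque': [0.2094, -0.103, -0.0027], 'grip_width': -0.0001}
```

View pics/z17.png

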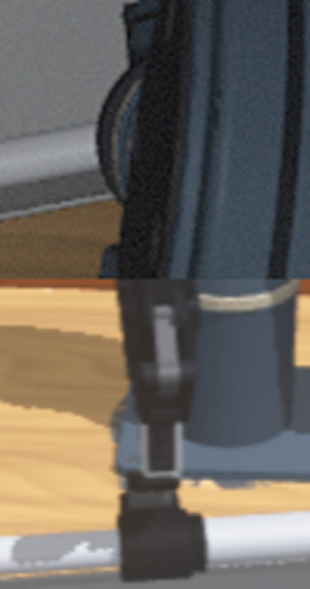

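```bash
python3 -c "
import cv2;i=cv2.imread('pics/scene17.png')[125:185,205:265];cv2.imwrite('pics/z17b.png',cv2.resize(i,None,fx=10,fy=10,interpolation=cv2.INTER_CUBIC))"
```

```text
(no output)
```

View pics/z17b.png

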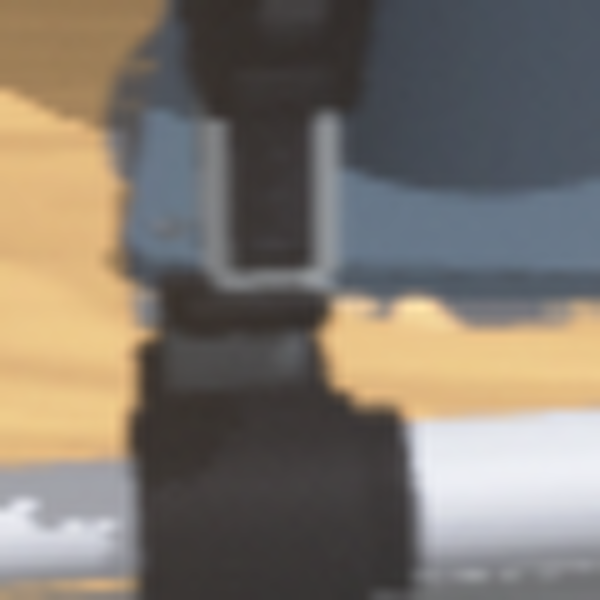

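Fingertip at (232,153), resting just inside the lever's lip (rows 153 to 158), lever about 28° above level, about 9 N. The finger is about 4 mm left of the lever's middle, so I'll shift right a little while going down.

>>> drive_tool --targets '[{"xyz": [0.05,-0.08,-0.2],"delta_rot": [0,0,0],"claw": 1},{"xyz": [0.05,-0.08,-0.2],"delta_rot": [0,0,0],"claw": 1},{"xyz": [0.05,-0.08,-0.2],"delta_rot": [0,0,0],"claw": 1},{"xyz": [0.05,0,-0.2],"delta_rot": [0,0,0],"claw": 1},{"xyz": [0.05,0,-0.2],"delta_rot": [0,0,0],"claw": 1},{"xyz": [0.03,0,-0.2],"delta_rot": [0,0,0],"claw": 1},{"xyz": [0,0,0],"delta_rot": [0,0,0],"claw": 1},{"xyz": [0,0,0],"delta_rot": [0,0,0],"claw": 1}]'

```text
time: 24.4
tcp_pos: [0.5362, -0.0229, 0.2706]
tool_rot: [0.648, 0.762, 0.001, 0.002]
ft_force: [1.4, -0.2, 3.1]
grip_width: 0.0002
```

```bash
python3 look.py 18;python3 -c "
import cv2;i=cv2.imread('pics/scene18.png')[125:185,205:265];cv2.imwrite('pics/z18b.png',cv2.resize(i,None,fx=10,fy=10,interpolation=cv2.INTER_CUBIC))"
```

```text
{'time': 24.5, 'tcp_pos': [0.5355, -0.023, 0.2702], 'tool_rot': [0.648, 0.7617, 0.0006, 0.0008], 'ft_force': [0.4904, 0.0939, 3.475], 'wrist_torque': [0.0409, -0.3089, 0.0189], 'grip_width': 0.0002}
```

View pics/z18b.png

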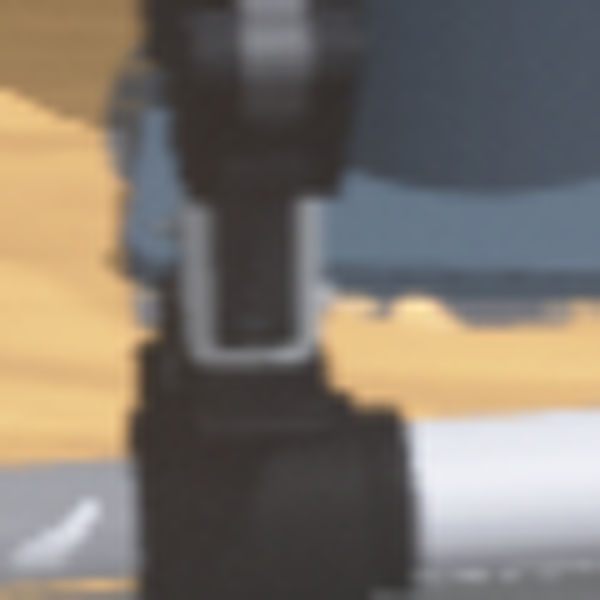

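>>> drive_tool --targets '[{"xyz": [0,0,-0.1],"delta_rot": [0,0,0],"claw": 1},{"xyz": [0,0,-0.1],"delta_rot": [0,0,0],"claw": 1},{"xyz": [0,0,-0.1],"delta_rot": [0,0,0],"claw": 1},{"xyz": [0,0,-0.1],"delta_rot": [0,0,0],"claw": 1},{"xyz": [0,0,0],"delta_rot": [0,0,0],"claw": 1},{"xyz": [0,0,0],"delta_rot": [0,0,0],"claw": 1},{"xyz": [0,0,0],"delta_rot": [0,0,0],"claw": 1},{"xyz": [0,0,0],"delta_rot": [0,0,0],"claw": 1}]'

```text
time: 25.3
tcp_pos: [0.5345, -0.023, 0.2656]
tool_rot: [0.648, 0.762, -0.0, -0.0]
ft_force: [-0.0, 0.1, -0.5]
grip_width: 0.0002
```

```bash
python3 look.py 19;python3 -c "
import cv2;i=cv2.imread('pics/scene19.png')[125:185,205:265];cv2.imwrite('pics/z19b.png',cv2.resize(i,None,fx=10,fy=10,interpolation=cv2.INTER_CUBIC))"
```

```text
{'time': 25.4, 'tcp_pos': [0.5346, -0.023, 0.2658], 'tool_rot': [0.648, 0.7617, -0.0, -0.0], 'ft_force': [0.2576, 0.8626, -1.1058], 'wrist_torque': [-0.0114, -0.0556, -0.0156], 'grip_width': -0.0}
```

View pics/z19b.png

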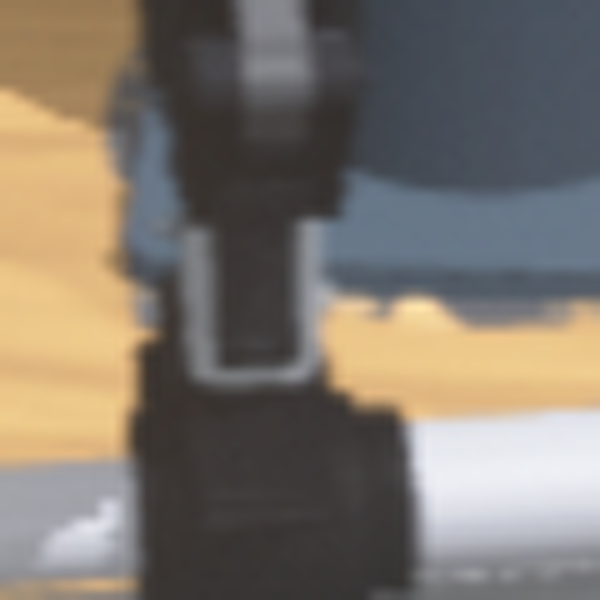

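The force is gone and the lever's end has dropped away from the finger to row ~177, so it has snapped. Taking the hand away.

>>> drive_tool --targets '[{"xyz": [0,0,1],"delta_rot": [0,0,0],"claw": 1},{"xyz": [-0.5,0,2],"delta_rot": [0,0,0],"claw": 1},{"xyz": [-1,0,2.5],"delta_rot": [0,0,0],"claw": 1},{"xyz": [-1,-1,2.5],"delta_rot": [0,0,0],"claw": 1},{"xyz": [-2.5,-2,2.5],"delta_rot": [0,0,0],"claw": 1},{"xyz": [-2.5,-3,2],"delta_rot": [0,0,0],"claw": 1},{"xyz": [-2.5,-3,0],"delta_rot": [0,0,0],"claw": 1},{"xyz": [-2.5,-3,0],"delta_rot": [0,0,0],"claw": 1}]'

```text
time: 26.2
tcp_pos: [0.409, -0.144, 0.393]
tool_rot: [0.648, 0.762, 0.0, 0.002]
ft_force: [0.7, -1.0, -1.1]
grip_width: 0.0
```

>>> drive_tool --targets '[{"xyz": [-2.5,-3,0],"delta_rot": [0,0,0],"claw": 1},{"xyz": [-2.5,-3,0],"delta_rot": [0,0,0],"claw": 1},{"xyz": [-2,-3,0],"delta_rot": [0,0,0],"claw": 1},{"xyz": [-1,-1,0],"delta_rot": [0,0,0],"claw": 1},{"xyz": [0,0,0],"delta_rot": [0,0,0],"claw": 1},{"xyz": [0,0,0],"delta_rot": [0,0,0],"claw": 1},{"xyz": [0,0,0],"delta_rot": [0,0,0],"claw": 1},{"xyz": [0,0,0],"delta_rot": [0,0,0],"claw": 1}]'

```text
time: 27.0
tcp_pos: [0.3302, -0.2423, 0.391]
tool_rot: [0.647, 0.762, 0.0, 0.0]
ft_force: [-0.3, -0.3, 0.6]
grip_width: -0.0001
```

```bash
python3 look.py 20;python3 -c "
import cv2,numpy as np
i=cv2.imread('pics/scene20.png')[110:210,80:280];j=cv2.imread('pics/top20.png')[190:280,230:430]
cv2.imwrite('pics/z20b.png',cv2.resize(np.vstack([i,j]),None,fx=3.1,fy=3.1,interpolation=cv2.INTER_CUBIC))"
```

```text
{'time': 27.1, 'tcp_pos': [0.3301, -0.2424, 0.3908], 'tool_rot': [0.6473, 0.7622, 0.0, 0.0], 'ft_force': [0.2898, 0.3504, -0.2175], 'wrist_torque': [0.0231, 0.0278, -0.0147], 'grip_width': -0.0001}
```

View pics/z20b.png

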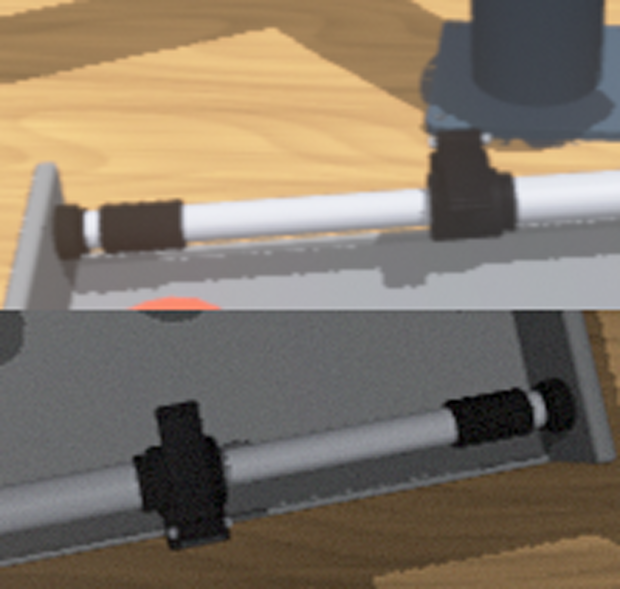

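View pics/scene20.png

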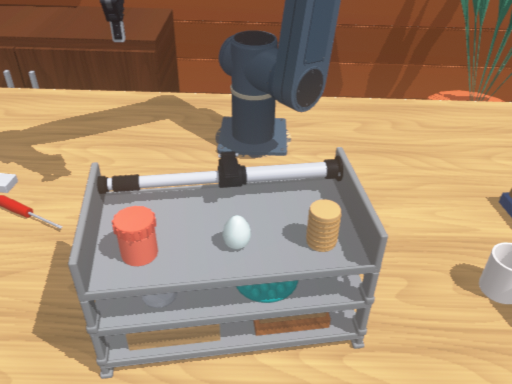

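The lever lies level over the collar at (232,172) in scene, tip to the back. The foot is at the wall at (102,185), the toys are where they were, and the hand is clear. Handing in.

Run:
```python
from h import *
a=cv2.imread("pics/scene11.png").astype(int);b=cv2.imread("pics/scene20.png").astype(int)
print("toy region diff",abs(a-b)[205:270,105:350].max(), "foot/sleeve diff",abs(a-b)[172:195,95:142].mean())
print(bot.sign_off())
```

```text
toy region diff 4 foot/sleeve diff 1.8470551958063521
the job is handed in; nothing more can be done
None
```

The keeper bar is drawn out to the right side wall and locked with the cam lever flat down. I handed the job in at about 27 s with the hand clear; no verdict is reported.

- **Foot:** I drew the tube out about 40 mm. The push before release was 12.4 N. About 6.9 N of that is drag, so the foot presses with about 5.5 N, close to the snug 5 N and well under 16 N. I eased the arm's load off before opening the fingers so the tube would stay put. The foot force cannot be measured after release.
- **Lever:** The highest lever force I read was about 9 N, taken between moves rather than continuously. The force fell to zero as the lever snapped over. In the last pictures it lies level with its tip to the back.
- **Last checks:** The top-tier toys look unchanged between the picture before the lever push and the last one. The sleeve and foot also appear in the same place.

**What went wrong or disagreed:**
- My first grip was too high on the sleeve: it closed to 21 mm on a 28 mm sleeve. I reopened and regripped 8 mm lower.
- While adjusting the second grip, I pressed on the bar with up to about 27 N vertically. That eased to about 4 N before the foot was seated.
- The fingertips appeared 15–20 mm higher in the camera images than the stated tool offset. I followed the images and the contact forces instead.
- One move call was refused for missing keys, with nothing moved.

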